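Dock the flat battery pack on the charger

TASK

The red-topped battery pack is flat: set it down on the open end of the charging dock and slide it along under the dovetail rails, fully home, until the orange sprung catch clicks into its side. Let go of it there, and leave the green-topped pack where it stands.

Things in the scene. Friction and masses are not known exactly. Their poses are not given: they have to be found in the camera images.
- pack_red: Discharged battery pack, ~350 g: black block, bright red top. Origin: centre of its underside; x along its length. Grip block 74 (x) x 48 (y) mm from 18 to 82 mm up: grip across y, 45 to 50 mm up. Grey dovetail foot below: 80 long, 80 wide at 6 mm up, flanks leaning in 45 deg, a notch 40 long, 14 deep midway in each flank. Same both ways round: either end may lead.
- pack_green: A second pack, identical but with a green top: charged, to be left alone. Origin and axes as for the red one.
- dock: Fixed dock: grey plate 242 x 148 mm, 8 thick; black housing 50 mm high at its far end. Origin: at bench height under a pack that is home; x = sliding direction, to the housing. Home pack: origin x 0, y 0, z 8 mm, long side along x; stopped at x = 1 mm. Aluminium rails from x = -50 to 40, tops 33 mm above the bench, 5 mm clear beside and above the foot: the pack enters level, low on the plate.
- dock_apron (a point): Point on top of the plate's open end (white arrow), at x = -115, y = 0, z = 8 mm of the dock: a pack set down flat here, long side along the dock's x, is clear of the rails, with 14 mm to spare each side. Two black cheeks 16 mm high guide it in: 140 mm apart at x = -115, narrowing to 90 mm at the rails. Slippery plastic: the slide home, 115 mm, takes only a few N.
- dock_catch (a joint): Orange sprung catch in the gap of the +y rail, at x = 0 of the dock, with a ribbed tab outside the rail, 32 mm above the bench. Metres: 0 = out in the channel, up to 0.015 = pushed back. The sliding foot pushes it back by its ramp to 0.003 to 0.013 (spring 1 to 3 N); it springs to 0 in the foot's notch as the pack's origin passes x = -4 mm and then holds the pack.

How it is judged:
By the outcome, as a careful person would: the job done as asked, in the order asked, and still so for the second after the job is handed in, with the robot touching nothing.
It also fails if it takes over 40 s, if anything falls off the work surface, if the arm or the gripper's body presses on something with over 40 N, if the wrist force passes 120 N, or if a joint passes its speed limit or range.

ROBOT

A 7-joint arm with a two-finger parallel gripper is mounted at the origin on the work surface; the furniture and walls round the work are solid. World frame = base frame: x ahead of the robot, y to its left, z up, the work surface at z = 0. Lengths are in mm, angles in rad, forces in N, time in s.
With the tool pointing down it reaches from about 425 to 925 mm from the base axis. Payload 6.8 kg.
Tool frame: the origin (TCP) lies at the very end of the fingers, on their centre line; the grasp point (between the pads) lies 19 mm behind it; z points along the fingers, y is the line along which they close (so a half turn about z gives the same grasp; the last joint's range is limited). The gripper opens to 85 mm and grips with 20 to 120 N. Pads are 22 mm wide; open, the fingers measure 114 mm over their backs; the gripper's body (76 mm by 85 mm) begins 54 mm behind the grasp point. The pads swing forward as they close: fully open they stand 13 mm farther back than shut.
Start: joints at [1.07, 0.477, 0.022, 1.555, -0.011, 1.109, -0.083], TCP at [258.384, -623.606, 231.308] pointing down, gripper open.
Joint ranges: [-2.96, 2.96], [-0.34, 2.1], [-1.41, 1.46], [0.24, 2.44], [-1.37, 4.51], [0.17, 1.92], [-2.96, 2.96]. Speed limits (rad/s): [2.39, 2.39, 3.14, 3.14, 3.14, 3.14, 3.14].

INTERFACE

Orientations are given as a rotation vector (axis times angle).
In Python, from plant import read_state, snapshot, sign_off gives the robot as it stands. The module is installed in compiled form; this text tells all that it offers.
- The arm moves only by the tool carry_out, never from a script. Its argument "targets" is a list of rows, each an object with "dp": the shift along the tool's x, y, z in m, a list of three; "rot": the turn, a rotation vector about the tool's x, y, z in degrees, a list of three; "grip": the opening, from 0 (shut) to 1 (fully open). A call has 1 to 8 rows; each row is the pose to reach, as a shift and turn from the pose commanded when the call began, along the tool's axes at that moment; what a row does not reach only later rows make up. A row lasts 1/10 s, in which the tool goes at most 50 mm and 8.59 degrees, less where a joint would pass 70% of its speed; a pose out of reach is approached as far as the arm can. A call with a gripper value outside its range is refused whole. The fingers move at their own pace and stop on an object; "newtons" is the grip in N (left out, the last holds). Time passes only in rows, so rows that repeat a pose let the fingers close. It gives the time, the measured TCP pose, the force, the opening and the grip force at its end, in the units of the state.
- read_state(): the state, without advancing time (a new reading comes with each control period).
- snapshot(name): name is "side" or "top"; returns a dict with "img" (384x512x3 uint8, red, green, blue), "intrinsics" (3x3 intrinsics, pixels), "origin" and "rotation" of the camera in the world. Camera axes: x right, y up, looking along -z (the intrinsics and any distortion apply to the point x, -y, -z); pixel columns grow to the right and rows downward; lengths in mm; the calibration is good to about 2 mm. A picture is of the moment at which its call begins. There is no depth.
- sign_off(): hands the job in; it is judged then, once.
The state is a dict: "t": time; "joints": joint angles; "qvel": joint speeds; "tau": joint torques, N m; "tcp_pos": TCP position; "tcp_rot": TCP orientation; "force": force on the tool from outside, world axes, zero at the start; "torque": the same for the moment, N m; "finger_gap": finger opening in mm; "grip_force": force on a finger pad.
Only numpy, scipy, OpenCV 4.12 (cv2) and the standard library are available. Lean on these libraries where they do the work, as an engineer would, in place of code of your own. Each camera call takes 0.05 s, during which the arm holds its last target. There are 200 camera calls.

## Working session

There is one attempt and no reset: what is moved stays moved. The work goes in short steps, Python scripts to look and compute and a tool call to move; the robot and the scene stay as the last step left them, time stands still between calls to the robot, and variables do not carry over. Pictures are saved under pics/ and viewed, at most 10 in all, crops included, and the job is handed in when it is done.

Besides the shell and the picture viewer there is one more tool, called after "Request:" as a command line: name --argument value ..., lists and objects as JSON in quotes. carry_out: Moves the arm, as the interface text tells. Its arguments: {"type":"object","properties":{"targets":{"type":"array"},"newtons":{"type":"number"}},"required":["targets"]}

```bash
mkdir -p pics
python3 - <<'E'
from plant import read_state, snapshot
import cv2,pickle
s=read_state();print(s)
for n in("side","top"):
    d=snapshot(n);pickle.dump(d,open(n+".pkl","wb"));cv2.imwrite(f"pics/{n}0.png",d["img"][:,:,::-1])
    print(n,d["intrinsics"],d["origin"],d["rotation"],d.keys())
E
```

```text
{'t': 0.0, 'joints': array([ 1.06986891,  0.47779922,  0.02234348,  1.55646911, -0.01154102,
        1.1092876 , -0.08309555]), 'qvel': array([ 0.00032924,  0.00049102, -0.00016932, -0.00031541,  0.001242  ,
       -0.00074588,  0.00087393]), 'tau': array([-9.20253515e-04, -5.96449864e+01,  1.60775967e+00, -2.81197500e+01,
        1.25712622e-02,  9.52205068e-03, -7.56697318e-06]), 'tcp_pos': array([ 258.15647129, -623.03423885,  230.3189067 ]), 'tcp_rot': array([-3.07944354e+00, -6.12751621e-01,  7.18281845e-04]), 'force': array([ 0.24522641,  0.14075847, -0.37363883]), 'torque': array([0.02784444, 0.01612511, 0.02972067]), 'grip_force': 0.0, 'finger_gap': 85.62426079540359}
side [[416.59886749   0.         259.1700978 ]
 [  0.         416.59886749 185.81059409]
 [  0.           0.           1.        ]] [ 590.40658151 -946.92749193  490.21875507] [1.09212609 0.05442723 0.04401826] dict_keys(['img', 'intrinsics', 'origin', 'rotation'])
top [[464.0714905    0.         259.29964824]
 [  0.         464.0714905  192.99428217]
 [  0.           0.           1.        ]] [349.45710698 -82.77214347 991.56317623] [ 0.16964081 -0.15724012 -1.51388876] dict_keys(['img', 'intrinsics', 'origin', 'rotation'])
```

View pics/side0.png

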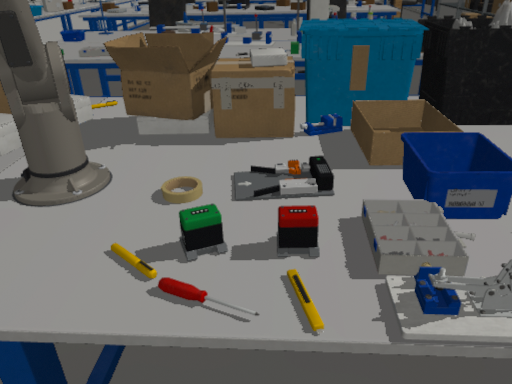

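View pics/top0.png

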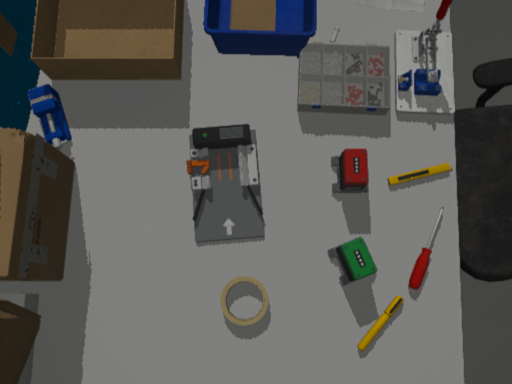

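The side view shows the red pack near (298,228), the green near (202,228) and the dock at (285,180). The top view shows red at (354,168), green at (358,260) and the dock from (222,135) for the housing to (229,238) for the open end, with the arrow at (229,227).

```bash
cat > h.py <<'E'
import numpy as np,cv2,pickle
from scipy.spatial.transform import Rotation as R
def ray(d,uv,z):
    uv=np.atleast_2d(np.asarray(uv,float));K=d["intrinsics"]
    c=np.c_[(uv[:,0]-K[0,2])/K[0,0],-(uv[:,1]-K[1,2])/K[1,1],-np.ones(len(uv))]
    r=np.asarray(d["rotation"]);M=R.from_rotvec(r) if r.size==3 else R.from_matrix(r)
    w=M.apply(c);o=np.asarray(d["origin"]);return o+w*((z-o[2])/w[:,2])[:,None]
def proj(d,P):
    P=np.atleast_2d(P);c=R.from_rotvec(d["rotation"]).inv().apply(P-d["origin"]);K=d["intrinsics"]
    return np.c_[K[0,2]+K[0,0]*c[:,0]/-c[:,2],K[1,2]+K[1,1]*c[:,1]/c[:,2]]
def big(m):
    cs,_=cv2.findContours(m.astype(np.uint8),cv2.RETR_EXTERNAL,cv2.CHAIN_APPROX_NONE)
    return max(cs,key=cv2.contourArea)
def mask(d,col,box):
    h=cv2.cvtColor(d["img"],cv2.COLOR_RGB2HSV).astype(int);H,S,V=h[...,0],h[...,1],h[...,2]
    m={"red":((H<6)|(H>172))&(S>150)&(V>90),"green":(H>45)&(H<85)&(S>120)&(V>60),"orange":(H>4)&(H<16)&(S>170)&(V>130),
       "plate":(S<60)&(V>60)&(V<125)}[col]
    k=np.zeros(m.shape,bool);x0,y0,x1,y1=box;k[y0:y1,x0:x1]=1;return m&k
E
python3 - <<'E'
from h import *
T=pickle.load(open("top.pkl","rb"));S=pickle.load(open("side.pkl","rb"));np.set_printoptions(precision=1,suppress=True)
for n,d,b in(("red",T,(330,140,380,200)),("green",T,(330,230,385,290)),("red",S,(270,200,325,255)),("green",S,(175,200,230,255))):
    c=big(mask(d,n,b))[:,0];hull=ray(d,c,82)[:,:2].astype(np.float32)
    r=cv2.minAreaRect(hull);print(n,"rect@82",r, "px",c.min(0),c.max(0))
    print(cv2.boxPoints(r).round(1).tolist())
c=big(mask(T,"plate",(180,140,275,250)));r=cv2.minAreaRect(c);print("plate px",r)
print(ray(T,cv2.boxPoints(r),8)[:,:2]); 
q=cv2.approxPolyDP(c,4,True)[:,0];print(np.c_[q,ray(T,q,8)[:,:2]])
m=mask(T,"orange",(180,150,215,180));print("catch",ray(T,np.argwhere(m)[:,::-1].mean(0),32))
def crop(d,b,f):
    x0,y0,x1,y1=b;return cv2.resize(d["img"][y0:y1,x0:x1,::-1],None,fx=f,fy=f,interpolation=cv2.INTER_CUBIC)
cv2.imwrite("pics/topcrop.png",crop(T,(180,115,380,255),4))
cv2.imwrite("pics/sidecrop.png",crop(S,(220,145,345,265),5))
E
```

```text
red rect@82 ((610.7939453125, -262.56500244140625), (67.4885025024414, 44.83736801147461), 3.2449283599853516) px [344 149] [367 181]
[[575.7999877929688, -242.10000610351562], [578.4000244140625, -286.8999938964844], [645.7999877929688, -283.0], [643.2000122070312, -238.3000030517578]]
green rect@82 ((423.39990234375, -269.6793212890625), (71.66419982910156, 45.20217514038086), 25.154741287231445) px [341 238] [375 279]
[[381.3999938964844, -264.5], [400.6000061035156, -305.3999938964844], [465.3999938964844, -274.8999938964844], [446.20001220703125, -234.0]]
red rect@82 ((612.4286499023438, -279.0626220703125), (70.0207748413086, 71.19791412353516), 2.776491641998291) px [279 206] [317 226]
[[575.7000122070312, -245.1999969482422], [579.2000122070312, -316.29998779296875], [649.0999755859375, -312.8999938964844], [645.7000122070312, -241.8000030517578]]
green rect@82 ((428.4532775878906, -286.15704345703125), (73.61039733886719, 72.09681701660156), 24.237707138061523) px [179 205] [220 229]
[[380.1000061035156, -268.3999938964844], [409.70001220703125, -334.1000061035156], [476.79998779296875, -303.8999938964844], [447.20001220703125, -238.1999969482422]]
plate px ((225.09861755371094, 193.93699645996094), (101.64893341064453, 73.27935028076172), 83.9909896850586)
[[653.4 103.8]
 [679.3 -56.5]
 [456.  -90.8]
 [432.   62.3]]
[[256.  140.  678.2 -56. ]
 [238.  145.  664.6 -16.8]
 [238.  167.  614.3 -19.9]
 [232.  168.  611.3  -6.9]
 [231.  180.  584.2  -6.4]
 [228.  168.  610.9   1.9]
 [221.  169.  607.9  17.1]
 [220.  181.  580.8  17.4]
 [217.  169.  607.4  25.8]
 [210.  176.  590.9  40. ]
 [192.  176.  588.9  79.3]
 [185.  161.  622.   97.4]
 [196.  246.  437.1  58.4]
 [264.  240.  457.1 -84.7]]
catch [[609.6  60.9  32. ]]
```

View pics/topcrop.png

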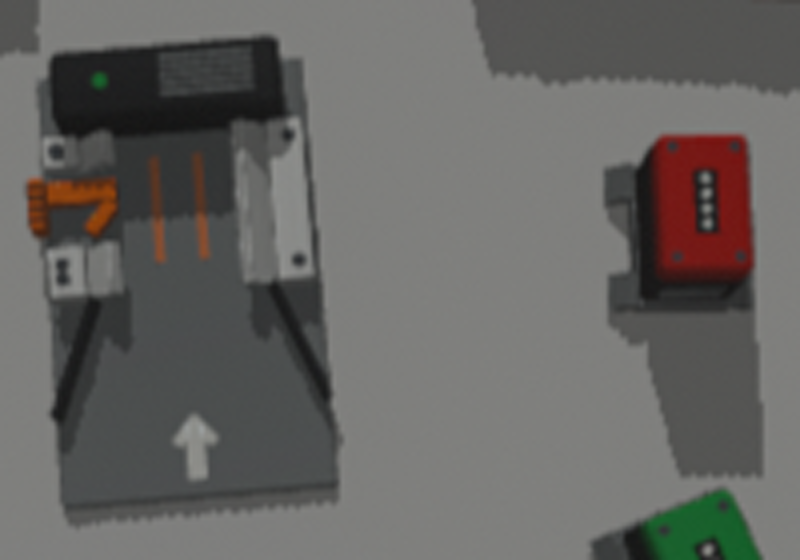

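View pics/sidecrop.png

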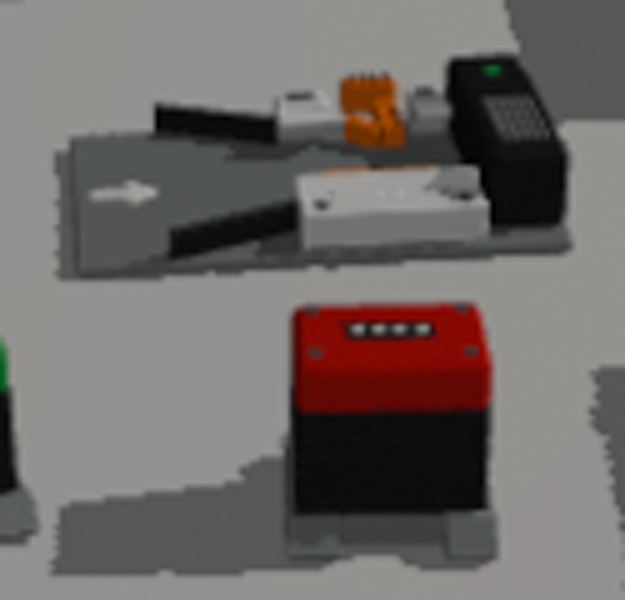

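The top crop shows the dock plate's open edge running (62,507)–(338,486), its far corners at (38,82) and (302,58), the arrow at (195,447), the catch at (75,195), and the -y rail top's outer edge (300,118)–(313,273). In the side crop the red pack stands upright, its top spanning (293,308)–(490,370).

Run:
```python
from h import *
T=pickle.load(open("top.pkl","rb"));S=pickle.load(open("side.pkl","rb"));np.set_printoptions(precision=1,suppress=True)
t=lambda L,z:ray(T,np.array(L)/4.+[180,115]-.4,z)[:,:2]
s=lambda L,z:ray(S,np.array(L)/5.+[220,145]-.4,z)[:,:2]
def ang(a):d=a[1]-a[0];return np.degrees(np.arctan2(d[1],d[0])),np.hypot(*d)
for n,L,z in(("left edge",[(62,507),(38,82)],8),("right edge",[(338,486),(302,58)],8),("open end",[(338,486),(62,507)],8),("far end",[(302,58),(38,82)],8),
 ("arrow tail/tip",[(198,480),(193,413)],8),("mark1",[(160,262),(155,158)],8),("mark2",[(206,257),(198,153)],8),("-y rail outer",[(313,273),(300,118)],33),
 ("-y rail near end",[(313,273),(278,283)],33),("+y rail near end",[(85,296),(50,298)],33),("+yrail outer",[(50,298),(43,137)],33),
 ("red top long -y",[(753,275),(746,138)],80),("red long +y",[(642,278),(660,138)],80),("red near edge",[(752,277),(642,278)],80)):
    a=t(L,z);print(n,a.tolist(),a.mean(0),ang(a))
print("side")
for n,L,z in(("plate near edge",[(80,277),(570,248)],8),("open end",[(80,277),(72,138)],8),("arrow",[(92,194),(158,192)],8),("rail -y outer top",[(302,208),(488,197)],33),
 ("red top far edge",[(297,306),(478,306)],82),("red near edge",[(293,368),(490,370)],82),("catch",[(340,80),(395,80)],32),
 ("foot bottom near",[(288,558),(497,560)],0)):
    a=s(L,z);print(n,a.tolist(),a.mean(0),ang(a))
s0=np.array([258.16,-623.03,230.3]);M=R.from_rotvec([-3.0794,-.61275,.0007]).as_matrix();print(M)
```

```text
left edge [[446.8184807698321, 61.09523911860738], [682.1468152355278, 93.35170901648728]] [564.5  77.2] (np.float64(7.804898683696679), np.float64(237.52874531869017))
right edge [[465.40205568533696, -84.49091496430759], [703.5759206549292, -52.69943349937314]] [584.5 -68.6] (np.float64(7.6029078355274375), np.float64(240.28626312856258))
open end [[465.40205568533696, -84.49091496430759], [446.8184807698321, 61.09523911860738]] [456.1 -11.7] (np.float64(97.2742724648762), np.float64(146.7674266221713))
far end [[703.5759206549292, -52.69943349937314], [682.1468152355278, 93.35170901648728]] [692.9  20.3] (np.float64(98.34706800983983), np.float64(147.61484610046506))
arrow tail/tip [[464.81449089339566, -9.997949378775317], [500.6164282383154, -4.994340966011876]] [482.7  -7.5] (np.float64(7.956012872493214), np.float64(36.14989370382485))
mark1 [[582.7374849821118, 18.39881570915091], [641.4790036958043, 25.22075912402154]] [612.1  21.8] (np.float64(6.624367257473621), np.float64(59.136324985128894))
mark2 [[586.8025882853098, -6.468018049348586], [645.5405556535754, 1.7092633565
[... 2072 characters left out ...]
45.9239334334738, -242.1255665504401]] [ 610.9 -243. ] (np.float64(1.3722716625801314), np.float64(70.14698284322479))
red near edge [[575.2515294281792, -289.48574832630425], [647.6817295037613, -288.96026234492354]] [ 611.5 -289.2] (np.float64(0.41567744745266116), np.float64(72.43210626859805))
catch [[592.237842374438, 85.69389878629954], [621.8325149800543, 86.04955601455595]] [607.   85.9] (np.float64(0.6885251777737853), np.float64(29.596809603361447))
foot bottom near [[573.3467593466421, -295.90438044905613], [653.4252374970827, -294.53393439770514]] [ 613.4 -295.2] (np.float64(0.9804520788417371), np.float64(80.09020405311907))
[[ 0.9  0.4 -0. ]
 [ 0.4 -0.9  0. ]
 [-0.  -0.  -1. ]]
```

Dock origin is about (613.7, 9.8), yaw 7.7°. The rail mid-points, floor marks and open-end edge agree on this within 2 mm. The red pack is at about (611, -264.5), yaw about 2°, and its top size matches the one given.

```bash
cat > go.py <<'E'
import sys,numpy as np
from plant import read_state
from scipy.spatial.transform import Rotation as R
def plan(x,y,z,yaw):
    s=read_state();M=R.from_rotvec(s["tcp_rot"])
    G=R.from_euler("z",yaw,degrees=True)*R.from_euler("x",180,degrees=True)
    d=(M.inv()*G).as_rotvec(degrees=True)
    print("t",s["t"].__round__(2),"tcp",s["tcp_pos"].round(1),"tool-x yaw",np.degrees(np.arctan2(*M.as_matrix()[[1,0],0])).round(2),"F",s["force"].round(1),"gap",round(s["finger_gap"],1),"grip",round(s["grip_force"],1))
    print("dp m",(M.inv().apply(np.array([x,y,z])-s["tcp_pos"])/1000).round(4),"rot",d.round(2))
if __name__=="__main__": plan(*map(float,sys.argv[1:]))
E
python3 go.py 611 -264.5 150 2
```

```text
t 0.1 tcp [ 258.1 -623.1  230.4] tool-x yaw 22.51 F [ 0.2  0.  -0.7] gap 85.3 grip 0.0
dp m [ 0.4633 -0.1961  0.0807] rot [-9.000e-02  2.000e-02  2.051e+01]
```

Request:
carry_out --targets '[{"dp": [0.045,-0.019,0],"rot": [0,0,3],"grip": 1},{"dp": [0.09,-0.038,0],"rot": [0,0,6],"grip": 1},{"dp": [0.135,-0.057,0],"rot": [0,0,9],"grip": 1},{"dp": [0.18,-0.076,0],"rot": [0,0,12],"grip": 1},{"dp": [0.225,-0.095,0],"rot": [0,0,15],"grip": 1},{"dp": [0.27,-0.114,0],"rot": [0,0,18],"grip": 1},{"dp": [0.315,-0.133,0],"rot": [0,0,20.5],"grip": 1},{"dp": [0.36,-0.152,0],"rot": [0,0,20.5],"grip": 1}]' --newtons 40

```text
t: 0.9
tcp_pos: [533.7, -343.7, 231.0]
tcp_rot: [-3.141, -0.053, 0.001]
force: [0.7, -0.7, -0.1]
finger_gap: 85.6
grip_force: 0.0
```

```bash
python3 go.py 611 -264.5 130 2
```

```text
t 0.9 tcp [ 533.7 -343.7  231. ] tool-x yaw 1.93 F [ 0.7 -0.7 -0.1] gap 85.6 grip 0.0
dp m [ 0.08   -0.0765  0.101 ] rot [-0.01  0.03 -0.07]
```

Request:
carry_out --targets '[{"dp": [0.03,-0.03,0.01],"rot": [0,0,0],"grip": 1},{"dp": [0.06,-0.057,0.03],"rot": [0,0,0],"grip": 1},{"dp": [0.08,-0.0765,0.06],"rot": [0,0,0],"grip": 1},{"dp": [0.08,-0.0765,0.08],"rot": [0,0,0],"grip": 1},{"dp": [0.08,-0.0765,0.1],"rot": [0,0,0],"grip": 1},{"dp": [0.08,-0.0765,0.1],"rot": [0,0,0],"grip": 1},{"dp": [0.08,-0.0765,0.1],"rot": [0,0,0],"grip": 1}]'

```text
t: 1.6
tcp_pos: [609.8, -266.3, 131.2]
tcp_rot: [-3.141, -0.054, 0.001]
force: [0.8, 0.5, 0.9]
finger_gap: 85.3
grip_force: 0.0
```

```bash
python3 go.py 611 -264.5 28 2
python3 - <<'E'
from plant import snapshot
import cv2
d=snapshot("side");e=snapshot("top")
c=lambda i,x0,y0,x1,y1,f:cv2.resize(i[y0:y1,x0:x1,::-1],None,fx=f,fy=f,interpolation=cv2.INTER_CUBIC)
cv2.imwrite("pics/s1.png",cv2.hconcat([c(d["img"],230,130,360,270,3),c(e["img"],290,100,420,240,3)]))
E
```

```text
t 1.6 tcp [ 609.8 -266.3  131.2] tool-x yaw 1.98 F [0.8 0.5 0.9] gap 85.3 grip 0.0
dp m [ 0.0014 -0.0017  0.1032] rot [-0.02  0.05 -0.02]
```

View pics/s1.png

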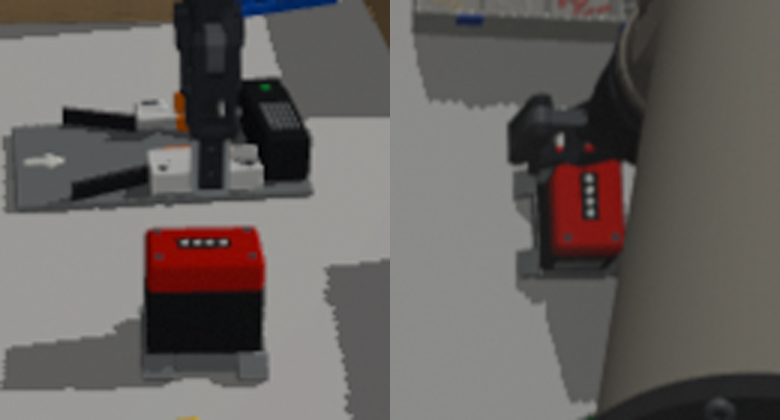

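The gripper stands centred above the red pack: fingers at column 209 and pack at about 205 in the left crop. Descending now.

Request:
carry_out --targets '[{"dp": [0.001,-0.001,0.03],"rot": [0,0,0],"grip": 1},{"dp": [0.001,-0.001,0.06],"rot": [0,0,0],"grip": 1},{"dp": [0.001,-0.001,0.085],"rot": [0,0,0],"grip": 1},{"dp": [0.001,-0.001,0.103],"rot": [0,0,0],"grip": 1},{"dp": [0.001,-0.001,0.103],"rot": [0,0,0],"grip": 1},{"dp": [0.001,-0.001,0.103],"rot": [0,0,0],"grip": 0.5},{"dp": [0.001,-0.001,0.103],"rot": [0,0,0],"grip": 0.4},{"dp": [0.001,-0.001,0.103],"rot": [0,0,0],"grip": 0.3}]' --newtons 40

```text
t: 2.5
tcp_pos: [612.3, -265.5, 30.2]
tcp_rot: [3.14, 0.055, 0.005]
force: [0.4, -0.6, -1.8]
finger_gap: 47.7
grip_force: 39.2
```

Request:
carry_out --targets '[{"dp": [0,0,0],"rot": [0,0,0],"grip": 0.3},{"dp": [0,0,0],"rot": [0,0,0],"grip": 0.3},{"dp": [0,0,0],"rot": [0,0,0],"grip": 0.3},{"dp": [0,0,0],"rot": [0,0,0],"grip": 0.3}]'

```text
t: 2.9
tcp_pos: [612.4, -265.5, 30.2]
tcp_rot: [3.14, 0.055, 0.005]
force: [-0.1, 0.1, 6.1]
finger_gap: 47.6
grip_force: 40.1
```

```bash
python3 go.py 611 -264.5 28 2
```

```text
t 2.9 tcp [ 612.4 -265.5   30.2] tool-x yaw 2.0 F [-0.1  0.1  6.1] gap 47.6 grip 40.1
dp m [-0.0013 -0.0011  0.0022] rot [ 0.06 -0.17  0.  ]
```

Request:
carry_out --targets '[{"dp": [0,0,-0.02],"rot": [0,0,0],"grip": 0.3},{"dp": [0,0,-0.045],"rot": [0,0,0],"grip": 0.3},{"dp": [0,0,-0.07],"rot": [0,0,0],"grip": 0.3},{"dp": [0,0,-0.09],"rot": [0,0,0],"grip": 0.3},{"dp": [0,0,-0.1],"rot": [0,0,0],"grip": 0.3},{"dp": [0,0,-0.1],"rot": [0,0,0],"grip": 0.3}]'

```text
t: 3.5
tcp_pos: [611.6, -265.4, 129.5]
tcp_rot: [3.14, 0.055, 0.003]
force: [0.2, -0.6, -4.6]
finger_gap: 47.7
grip_force: 40.2
```

```bash
python3 go.py 499.7 -5.6 130 7.7
python3 - <<'E'
from plant import snapshot
from h import *
import pickle
d=snapshot("side")
cv2.imwrite("pics/s2.png",cv2.resize(d["img"][120:240,240:370,::-1],None,fx=4,fy=4,interpolation=cv2.INTER_CUBIC))
pickle.dump(d,open("s2.pkl","wb"))
E
```

```text
t 3.5 tcp [ 611.6 -265.4  129.5] tool-x yaw 2.0 F [ 0.2 -0.6 -4.6] gap 47.7 grip 40.2
dp m [-0.1028 -0.2635 -0.0009] rot [ 0.05 -0.11 -5.7 ]
```

View pics/s2.png

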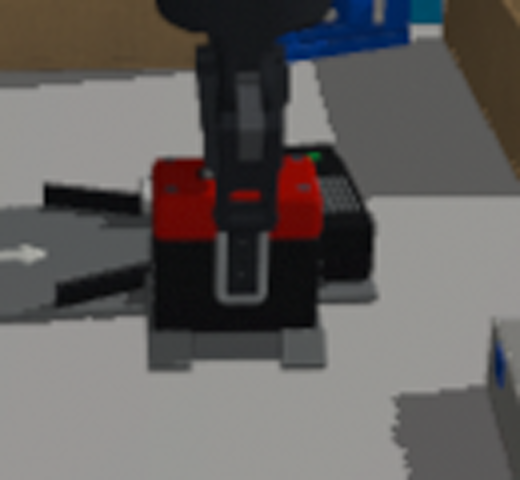

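The pack hangs level in the grip, about 2 mm behind the finger centre (block centre column 237, finger 242).

Request:
carry_out --targets '[{"dp": [-0.01,-0.026,0],"rot": [0,0,-1],"grip": 0.3},{"dp": [-0.025,-0.064,0],"rot": [0,0,-2],"grip": 0.3},{"dp": [-0.041,-0.106,0],"rot": [0,0,-3],"grip": 0.3},{"dp": [-0.057,-0.148,0],"rot": [0,0,-4],"grip": 0.3},{"dp": [-0.073,-0.19,0],"rot": [0,0,-5],"grip": 0.3},{"dp": [-0.088,-0.23,0],"rot": [0,0,-5.7],"grip": 0.3},{"dp": [-0.101,-0.2635,0],"rot": [0,0,-5.7],"grip": 0.3},{"dp": [-0.101,-0.2635,0],"rot": [0,0,-5.7],"grip": 0.3}]'

```text
t: 4.35
tcp_pos: [497.6, 0.3, 126.9]
tcp_rot: [-3.131, -0.224, 0.006]
force: [1.2, 0.8, -5.3]
finger_gap: 47.4
grip_force: 40.5
```

Request:
carry_out --targets '[{"dp": [0,0,0],"rot": [0,0,0],"grip": 0.3},{"dp": [0,0,0],"rot": [0,0,0],"grip": 0.3}]'

```text
t: 4.55
tcp_pos: [500.7, -6.4, 127.6]
tcp_rot: [3.134, 0.209, -0.002]
force: [0.4, 0.1, -4.7]
finger_gap: 47.8
grip_force: 40.5
```

```bash
python3 go.py 501.7 -5.3 46 7.7
python3 - <<'E'
from plant import snapshot
from h import *
d=snapshot("side");e=snapshot("top")
c=lambda i,x0,y0,x1,y1,f:cv2.resize(i[y0:y1,x0:x1,::-1],None,fx=f,fy=f,interpolation=cv2.INTER_CUBIC)
cv2.imwrite("pics/s3.png",cv2.hconcat([c(d["img"],210,100,340,230,3),c(e["img"],170,120,300,250,3)]))
E
```

```text
t 4.55 tcp [500.7  -6.4 127.6] tool-x yaw 7.63 F [ 0.4  0.1 -4.7] gap 47.8 grip 40.5
dp m [ 0.0012 -0.001   0.0816] rot [ 0.03  0.06 -0.07]
```

View pics/s3.png

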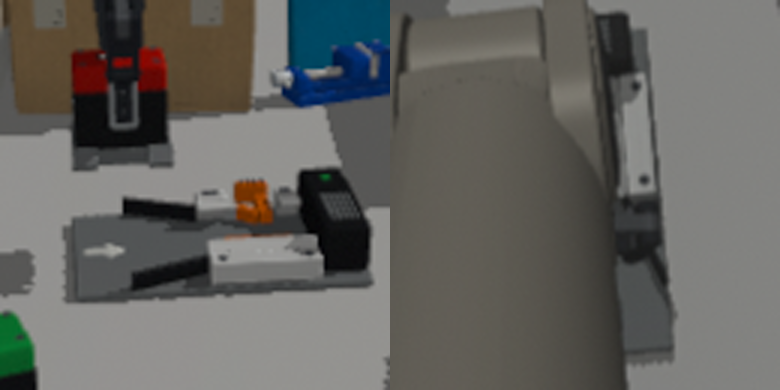

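The pack hangs above the apron (left crop, pack at (120,110), plate below) and the dock has not moved. Lowering it.

Request:
carry_out --targets '[{"dp": [0.001,-0.001,0.02],"rot": [0,0,0],"grip": 0.3},{"dp": [0.001,-0.001,0.045],"rot": [0,0,0],"grip": 0.3},{"dp": [0.001,-0.001,0.065],"rot": [0,0,0],"grip": 0.3},{"dp": [0.001,-0.001,0.078],"rot": [0,0,0],"grip": 0.3},{"dp": [0.001,-0.001,0.083],"rot": [0,0,0],"grip": 0.3},{"dp": [0.001,-0.001,0.086],"rot": [0,0,0],"grip": 0.3},{"dp": [0.001,-0.001,0.086],"rot": [0,0,0],"grip": 0.3}]'

```text
t: 5.35
tcp_pos: [502.2, -4.3, 42.6]
tcp_rot: [3.135, 0.211, 0.001]
force: [0.6, 0.3, -3.8]
finger_gap: 48.0
grip_force: 40.5
```

Request:
carry_out --targets '[{"dp": [0,0,0.001],"rot": [0,0,0],"grip": 0.3},{"dp": [0,0,0.002],"rot": [0,0,0],"grip": 0.3},{"dp": [0,0,0.002],"rot": [0,0,0],"grip": 0.3},{"dp": [0,0,0.002],"rot": [0,0,0],"grip": 0.3}]'

```text
t: 5.75
tcp_pos: [501.9, -4.2, 40.6]
tcp_rot: [3.134, 0.211, 0.001]
force: [0.5, -1.0, -4.1]
finger_gap: 47.6
grip_force: 40.5
```

```bash
python3 go.py 501.7 -5.3 38 7.7
python3 - <<'E'
from plant import snapshot
from h import *
d=snapshot("side")
cv2.imwrite("pics/s4.png",cv2.resize(d["img"][125:205,215:345,::-1],None,fx=5,fy=5,interpolation=cv2.INTER_CUBIC))
E
```

```text
t 5.75 tcp [501.9  -4.2  40.6] tool-x yaw 7.71 F [ 0.5 -1.  -4.1] gap 47.6 grip 40.5
dp m [-0.0004  0.0011  0.0026] rot [ 0.01 -0.03  0.01]
```

View pics/s4.png

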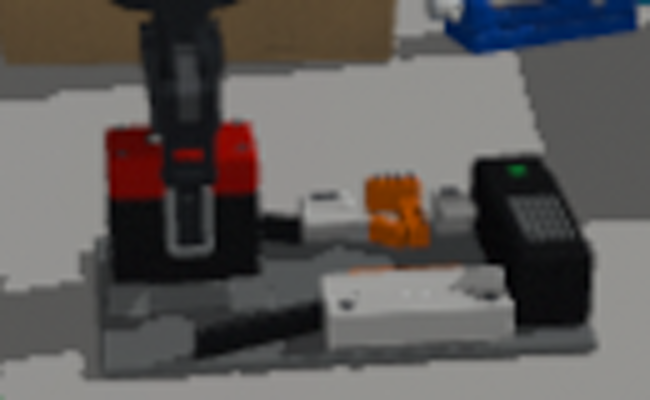

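The pack is over the apron between the cheeks, about 2 mm above the plate. Lowering to contact.

Request:
carry_out --targets '[{"dp": [0,0.001,0.001],"rot": [0,0,0],"grip": 0.3},{"dp": [0,0.001,0.002],"rot": [0,0,0],"grip": 0.3},{"dp": [0,0.001,0.002],"rot": [0,0,0],"grip": 0.3},{"dp": [0,0.001,0.0025],"rot": [0,0,0],"grip": 0.3},{"dp": [0,0.001,0.0025],"rot": [0,0,0],"grip": 0.3}]'

```text
t: 6.3
tcp_pos: [502.3, -5.2, 38.1]
tcp_rot: [3.134, 0.211, 0.001]
force: [-0.6, -0.4, 3.0]
finger_gap: 47.4
grip_force: 41.0
```

Request:
carry_out --targets '[{"dp": [0.006,0,0],"rot": [0,0,0],"grip": 0.3},{"dp": [0.014,0,0],"rot": [0,0,0],"grip": 0.3},{"dp": [0.022,0,0],"rot": [0,0,0],"grip": 0.3},{"dp": [0.03,0,0],"rot": [0,0,0],"grip": 0.3},{"dp": [0.038,0,0],"rot": [0,0,0],"grip": 0.3},{"dp": [0.045,0,0],"rot": [0,0,0],"grip": 0.3},{"dp": [0.05,0,0],"rot": [0,0,0],"grip": 0.3},{"dp": [0.05,0,0],"rot": [0,0,0],"grip": 0.3}]'

```text
t: 7.1
tcp_pos: [553.4, 1.9, 38.2]
tcp_rot: [-3.134, -0.211, -0.004]
force: [1.0, 0.5, 3.5]
finger_gap: 47.6
grip_force: 41.5
```

```bash
python3 go.py 614.7 9.9 38 7.7
```

```text
t 7.1 tcp [553.4   1.9  38.2] tool-x yaw 7.72 F [1.  0.5 3.5] gap 47.6 grip 41.5
dp m [0.0618 0.0003 0.0003] rot [-0.   -0.15  0.02]
```

Request:
carry_out --targets '[{"dp": [0.006,0,0],"rot": [0,0,0],"grip": 0.3},{"dp": [0.012,0,0],"rot": [0,0,0],"grip": 0.3},{"dp": [0.018,0,0],"rot": [0,0,0],"grip": 0.3},{"dp": [0.024,0,0],"rot": [0,0,0],"grip": 0.3},{"dp": [0.03,0,0],"rot": [0,0,0],"grip": 0.3},{"dp": [0.036,0,0],"rot": [0,0,0],"grip": 0.3},{"dp": [0.042,0,0],"rot": [0,0,0],"grip": 0.3},{"dp": [0.045,0,0],"rot": [0,0,0],"grip": 0.3}]'

```text
t: 7.9
tcp_pos: [596.7, 6.8, 38.2]
tcp_rot: [3.134, 0.21, 0.001]
force: [-2.0, -1.4, 7.1]
finger_gap: 47.5
grip_force: 41.6
```

Request:
carry_out --targets '[{"dp": [0.004,0,0],"rot": [0,0,0],"grip": 0.3},{"dp": [0.008,0,0],"rot": [0,0,0],"grip": 0.3},{"dp": [0.012,0,0],"rot": [0,0,0],"grip": 0.3},{"dp": [0.015,0,0],"rot": [0,0,0],"grip": 0.3},{"dp": [0.015,0,0],"rot": [0,0,0],"grip": 0.3}]'

```text
t: 8.4
tcp_pos: [612.0, 9.1, 38.2]
tcp_rot: [3.134, 0.21, 0.003]
force: [0.4, -1.6, 3.8]
finger_gap: 48.0
grip_force: 41.4
```

```bash
python3 go.py 616.7 9.9 38 7.7
```

```text
t 8.4 tcp [612.    9.1  38.2] tool-x yaw 7.67 F [ 0.4 -1.6  3.8] gap 48.0 grip 41.4
dp m [ 0.0048 -0.0001  0.0002] rot [ 0.03 -0.1  -0.03]
```

Request:
carry_out --targets '[{"dp": [0.001,0,0],"rot": [0,0,0],"grip": 0.3},{"dp": [0.002,0,0],"rot": [0,0,0],"grip": 0.3},{"dp": [0.003,0,0],"rot": [0,0,0],"grip": 0.3},{"dp": [0.004,0,0],"rot": [0,0,0],"grip": 0.3},{"dp": [0.004,0,0],"rot": [0,0,0],"grip": 0.3}]'

```text
t: 8.9
tcp_pos: [615.0, 10.2, 38.2]
tcp_rot: [-3.134, -0.211, -0.001]
force: [-1.2, -0.4, 6.5]
finger_gap: 47.3
grip_force: 41.7
```

Request:
carry_out --targets '[{"dp": [0.001,0,0],"rot": [0,0,0],"grip": 0.3},{"dp": [0.002,0,0],"rot": [0,0,0],"grip": 0.3},{"dp": [0.002,0,0],"rot": [0,0,0],"grip": 0.3}]'

```text
t: 9.2
tcp_pos: [616.4, 10.4, 38.2]
tcp_rot: [-3.134, -0.211, 0.001]
force: [-3.0, 0.3, 9.0]
finger_gap: 47.6
grip_force: 41.9
```

```bash
python3 go.py 616.7 9.9 38 7.7;python3 - <<'E'
from plant import snapshot
from h import *
d=snapshot("side")
cv2.imwrite("pics/s5.png",cv2.resize(d["img"][100:205,215:345,::-1],None,fx=5,fy=5,interpolation=cv2.INTER_CUBIC))
E
```

```text
t 9.2 tcp [616.4  10.4  38.2] tool-x yaw 7.69 F [-3.   0.3  9. ] gap 47.6 grip 41.9
dp m [0.0002 0.0006 0.0002] rot [-0.    0.05 -0.01]
```

Force is beginning to rise. I'll push a little more to confirm the stop.

Request:
carry_out --targets '[{"dp": [0.001,0,0],"rot": [0,0,0],"grip": 0.3},{"dp": [0.002,0,0],"rot": [0,0,0],"grip": 0.3},{"dp": [0.002,0,0],"rot": [0,0,0],"grip": 0.3}]'

```text
t: 9.55
tcp_pos: [616.6, 10.6, 38.3]
tcp_rot: [3.134, 0.21, -0.007]
force: [-9.2, -1.0, 15.1]
finger_gap: 47.6
grip_force: 42.5
```

Request:
carry_out --targets '[{"dp": [-0.001,0,0],"rot": [0,0,0],"grip": 0.3},{"dp": [-0.0025,0,-0.001],"rot": [0,0,0],"grip": 0.3},{"dp": [-0.0025,0,-0.001],"rot": [0,0,0],"grip": 0.3}]'

```text
t: 9.85
tcp_pos: [615.5, 10.4, 38.3]
tcp_rot: [-3.134, -0.212, 0.002]
force: [0.1, 0.9, -1.0]
finger_gap: 48.0
grip_force: 41.1
```

```bash
python3 go.py 616.7 9.9 38 7.7;python3 - <<'E'
from plant import snapshot
from h import *
d=snapshot("side");e=snapshot("top")
c=lambda i,x0,y0,x1,y1,f:cv2.resize(i[y0:y1,x0:x1,::-1],None,fx=f,fy=f,interpolation=cv2.INTER_CUBIC)
cv2.imwrite("pics/s6.png",cv2.hconcat([c(d["img"],225,100,345,205,3),c(e["img"],175,120,295,225,3)]))
E
```

```text
t 9.85 tcp [615.5  10.4  38.3] tool-x yaw 7.72 F [ 0.1  0.9 -1. ] gap 48.0 grip 41.1
dp m [0.0011 0.0007 0.0003] rot [-0.01  0.08  0.02]
```

View pics/s6.png

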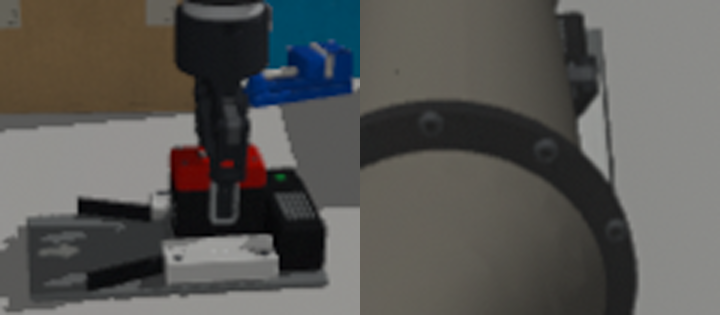

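The pack is seated against the housing under the rails. The catch is hidden in both views, so I'll release, retreat and check it.

Request:
carry_out --targets '[{"dp": [0,0,0],"rot": [0,0,0],"grip": 0.72},{"dp": [0,0,0],"rot": [0,0,0],"grip": 0.72},{"dp": [0,0,0],"rot": [0,0,0],"grip": 0.72},{"dp": [0,0,0],"rot": [0,0,0],"grip": 0.72},{"dp": [0,0,-0.01],"rot": [0,0,0],"grip": 0.72},{"dp": [0,0,-0.03],"rot": [0,0,0],"grip": 0.72},{"dp": [0,0,-0.06],"rot": [0,0,0],"grip": 0.72},{"dp": [0,0,-0.1],"rot": [0,0,0],"grip": 0.72}]'

```text
t: 10.75
tcp_pos: [615.1, 10.2, 139.1]
tcp_rot: [3.134, 0.211, -0.005]
force: [1.1, -0.2, 0.0]
finger_gap: 61.3
grip_force: 0.0
```

Request:
carry_out --targets '[{"dp": [0,0.02,-0.03],"rot": [0,0,0],"grip": 0.72},{"dp": [0,0.06,-0.05],"rot": [0,0,0],"grip": 0.72},{"dp": [0,0.1,-0.05],"rot": [0,0,0],"grip": 0.72},{"dp": [0,0.14,-0.05],"rot": [0,0,0],"grip": 0.72},{"dp": [0,0.18,-0.05],"rot": [0,0,0],"grip": 0.72},{"dp": [0,0.22,-0.05],"rot": [0,0,0],"grip": 0.72},{"dp": [0,0.26,-0.05],"rot": [0,0,0],"grip": 0.72},{"dp": [0,0.3,-0.05],"rot": [0,0,0],"grip": 0.72}]'

```text
t: 11.55
tcp_pos: [656.6, -288.6, 189.8]
tcp_rot: [3.134, 0.211, 0.001]
force: [0.8, 0.1, -0.1]
finger_gap: 61.9
grip_force: 0.0
```

```bash
python3 go.py 616.7 9.9 38 7.7;python3 - <<'E'
from plant import snapshot
from h import *
np.set_printoptions(precision=1,suppress=True)
d=snapshot("side");e=snapshot("top")
c=lambda i,x0,y0,x1,y1,f:cv2.resize(i[y0:y1,x0:x1,::-1],None,fx=f,fy=f,interpolation=cv2.INTER_CUBIC)
cv2.imwrite("pics/s7.png",cv2.hconcat([c(d["img"],225,115,345,205,3),c(e["img"],170,115,290,205,3)]))
o=np.array([613.7,9.8]);a=np.radians(7.7);B=np.array([[np.cos(a),-np.sin(a)],[np.sin(a),np.cos(a)]])
T=pickle.load(open("top.pkl","rb"))
for n,q in(("before",T),("after",e)):
    p=np.argwhere(mask(q,"orange",(175,145,212,180)))[:,::-1];w=(ray(q,p,32)[:,:2]-o)@B;print(n,"catch dock xy",len(p),w.min(0),w.max(0))
p=big(mask(e,"red",(195,130,265,205)))[:,0];print("pack dock rect",cv2.minAreaRect(((ray(e,p,90)[:,:2]-o)@B).astype(np.float32)))
E
```

```text
t 11.55 tcp [ 656.6 -288.6  189.8] tool-x yaw 7.71 F [ 0.8  0.1 -0.1] gap 61.9 grip 0.0
dp m [ 0.0004 -0.3011  0.1518] rot [ 0.01 -0.04  0.01]
before catch dock xy 61 [-12.8  33.3] [14.5 75.7]
after catch dock xy 74 [-14.8  33.3] [14.5 75.7]
pack dock rect ((0.9580230712890625, 0.7164096832275391), (70.71219635009766, 45.39118194580078), 0.4995301365852356)
```

View pics/s7.png

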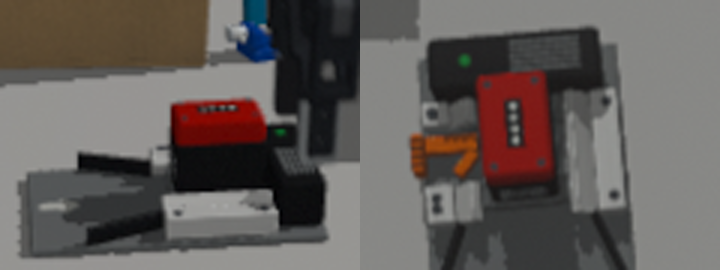

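The picture shows the pack home at dock x ≈ 1, y ≈ 0.7 mm. The catch sits exactly where it was at rest, reaching into the notch, and the gripper is clear.

```bash
python3 -c "
from plant import sign_off;print(sign_off())"
```

```text
the job is handed in; nothing more can be done
None
```

The red pack is fully home in the dock with the orange catch back out in its notch, the gripper is clear of it, the green pack was not touched, and the job is handed in at about 11.6 s.

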